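# Stand the orange tablet up at the mail sorting bench

### The job

Two rugged tablets lie on their screens on the sorting bench. Take the one in the orange case: while it lies there, fold the kickstand on its back fully out, then tip the tablet up by its handle and let it stand on its lower edge and the kickstand, handle uppermost, and let go. Leave the blue tablet where it lies.

Things in the scene. Friction and masses are not known exactly. Their poses are not given: they have to be found in the camera images.
- tablet: Orange-cased tablet, 0.5-0.8 kg, 120 (x) by 170 (y) by 18 mm (z), back up, top roughly towards robot. Origin: middle of screen side, on the table. +x to its top, +z out of its back. Handle: black round bar along y, 12 mm thick, 100 mm long, at x 105, z 14 mm; 39 mm gap to case. Pinched lightly (10 N) it turns in the fingers. Lower edge x -60. Stands leaning back 25 degrees, bar 148 mm up.
- kickstand (a joint): Hinge of the orange tablet's kickstand, rad: 0 folded flat on the back, 0.873 (50 degrees) fully out at its stop. Stiff: stays where left, under 1 N at the tab moves it. Hinge line along the tablet's y at x 15, z 23 mm in its frame. Leg: aluminium plate 36 mm wide, 6 mm thick, from the hinge 72 mm towards the tablet's lower edge, 2 mm above the back when folded; opening lifts its free end.
- stand_tab (a point): Centre of the yellow tab on the outer side of the orange tablet's kickstand near its free end, to pinch from above: a block 12 mm along the leg, 36 mm wide (tablet's y, as wide as the leg), 16 mm tall. 57 mm along the leg from the hinge line, 11 mm outward of the leg's middle plane; folded, at x -42, z 34 mm in the tablet's frame.
- blue_tablet: The other tablet, same shape and size (120 by 170 by 18 mm, with handle and kickstand) but in a blue case, also lying on its screen, kickstand folded. To be left alone. Origin and axes as for the orange tablet.
Things that resemble listed ones, but are neither listed nor needed, are in the scene too. What is meant by the tablet is not green, and is the larger of those in its own colour.

How it is judged:
On the way, in this order (a step that is already met when the one before it is completed fails the run):
1. the kickstand is folded out (beyond 0.75 rad) while the orange tablet still lies on the table (tilted less than 20 degrees) (value of joint kickstand above 0.75 rad and angle between tablet's own z axis and vertical below 0.35 rad), for 0.2 s.
2. the orange tablet is tipped up past vertical, handle uppermost (angle between tablet's own z axis and vertical above 1.6 rad and angle between tablet's own x axis and vertical below 0.7 rad), for 0.1 s.
At the end, for the whole second after the job is handed in: The orange tablet stands at rest on the table on its lower edge and its opened kickstand (joint beyond 0.75 rad), handle uppermost, leaning back 15 to 35 degrees from vertical (true value 25); the blue tablet still lies flat within 30 mm of where it was (value of joint kickstand above 0.75 rad and angle between tablet's own x axis and vertical between 0.26 and 0.62 rad and angle between tablet's own z axis and vertical above 1.75 rad and height (world z) of tablet below 0.085 m and linear speed of tablet below 0.02 m/s and angle between blue_tablet's own z axis and vertical below 0.17 rad and distance of blue_tablet from where it was at the start of the episode below 0.03 m); the robot touches nothing.
It fails at once if the blue tablet is moved more than 30 mm (distance of blue_tablet from where it was at the start of the episode above 0.03 m).
It also fails if it takes over 56 s, if anything falls off the work surface, if the arm or the gripper's body presses on something with over 40 N, if the wrist force passes 120 N, or if a joint passes its speed limit or range.

### The arm

A 6-joint arm with a two-finger parallel gripper is mounted at the origin on the work surface. World frame = base frame: x ahead of the robot, y to its left, z up, the work surface at z = 0. Lengths are in m, angles in rad, forces in N, time in s.
With the tool pointing down it reaches from about 0.35 to 0.975 m from the base axis. Payload 17.4 kg.
Tool frame: the origin (TCP) lies between the finger pads; the fingertips stand 25 mm ahead of it and the grasp point (between the pads) lies 6 mm ahead of it; z points along the fingers, y is the direction in which the jaws open and shut (so a half turn about z gives the same grasp; the last joint's range is limited). The gripper opens to 85 mm and grips with 20 to 120 N. Pads are 22 mm wide; open, the fingers measure 114 mm over their backs; the gripper's body (76 mm by 85 mm) begins 54 mm behind the grasp point. The pads swing forward as they close: fully open they stand 13 mm farther back than shut.
Start: joints at [1.292, 0.116, 1.442, -0, 1.584, -0.038], TCP at [0.161, 0.656, 0.256] pointing down, gripper open.
Joint ranges: [-2.83, 2.83], [-0.83, 2.19], [0.07, 2.5], [-1.14, 4.28], [0.01, 3], [-2.97, 2.97]. Speed limits (rad/s): [1.89, 1.89, 2.22, 3.14, 3.14, 3.14].

### API

Orientations are given as [roll, pitch, yaw] about the fixed x, y, z axes, in that order (R = Rz(yaw) Ry(pitch) Rx(roll)).
In Python, from station import robot gives the robot as it stands.
- The arm moves only by the tool apply_moves, never from a script. Its argument "rows" is a list of rows, each an object with "grip": the closure, from 0 (fully open) to 1 (shut); "linear": the shift along the tool's x, y, z in mm, a list of three; "spin": the turn about the tool's z in rad. In form: [{"grip": grip, "linear": [dx, dy, dz], "spin": spin}, ...]. A call has 1 to 20 rows; each row shifts and turns the commanded pose from where the row before left it, along the tool's axes as they then stand; what a row does not reach is not made up. A row lasts 1/10 s, in which the tool goes at most 50 mm and 8.59 degrees, less where a joint would pass 70% of its speed; a pose out of reach is approached as far as the arm can. A call is refused whole if a number of a shift passes 50 or a number of a turn 0.15, either way. A call with a gripper value outside its range is refused whole. The fingers move at their own pace and stop on an object; the grip force is fixed at half the most. Time passes only in rows, so rows that do not move let the fingers close. It gives the time, the measured TCP pose, the force and the opening at its end, in the units of the state.
- robot.observe(): the state, without advancing time (a new reading comes with each control period).
- robot.read_camera(name): name is "scene" or "top" or "wrist"; returns the picture (400x640x3 uint8, red, green, blue); there is no depth.
- robot.camera_params(name): a dict with "fov_y" (degrees; the focal length in pixels is half the picture's height over the tangent of half this angle, whatever the lens; pixels are square), "cx", "cy" (the principal point, pixels), "xyz" and "orientation" of the camera in the world. Camera axes: x right, y up, looking along -z (the intrinsics and any distortion apply to the point x, -y, -z); pixel columns grow to the right and rows downward; lengths in m; the calibration is good to about 2 mm. A picture is of the moment at which its call begins: read the wrist's pose just before it. camera_params takes no time and is no camera call; for the wrist camera it gives the pose at the moment of the call.
- robot.job_done(): hands the job in, once; it reports no verdict.
Trained networks look in the newest picture that a camera, given by its name, has taken for a name from the list of things; names that differ only in an ending like _2 or _b are one class to them, and where a whole thing is asked for, a point or a joint stands for the part that bears it (a point fixed in the world has none). Each returns a list of dicts, best first, with "confidence" (0 to 1); they miss things now and then, are a little off and sometimes report something else, mostly with a low value. They report only what shows in the picture. A call takes as long as a camera call. They do not tell look-alikes from the thing itself.
- robot.outline_of(query, camera): "region" (400x640 bool, what is visible of it) and "rect" ([centre column, centre row, width, height] in pixels, round what is visible of it).
- robot.place_of(query, camera): "uv" ([column, row] in pixels: a listed point, or the origin of a listed thing).
The state is a dict: "time_s": time; "joints": joint angles; "qvel": joint speeds; "effort": joint torques, N m; "ee_pos": TCP position; "tcp_rot": TCP orientation; "ft_force": force on the tool from outside, world axes, zero at the start; "torque": the same for the moment, N m; "width": finger opening in m.
Only numpy, scipy, OpenCV 4.12 (cv2) and the standard library are available. Lean on these libraries where they do the work, as an engineer would, in place of code of your own. Each camera call takes 0.05 s, during which the arm holds its last target. There are 200 camera calls.

## Working session

There is one attempt and no reset: what is moved stays moved. The work goes in short steps, Python scripts to look and compute and a tool call to move; the robot and the scene stay as the last step left them, time stands still between calls to the robot, and variables do not carry over. Pictures are saved under pics/ and viewed, about 8 in all and at most 12, crops included, and the job is handed in when it is done.

Besides the shell and the picture viewer there is one more tool, called after "Call:" by a JSON object that holds its "name" and its "arguments". apply_moves: Moves the arm, as the interface text tells. Its arguments: {"type":"object","properties":{"rows":{"type":"array"}},"required":["rows"]}

```bash
ls; mkdir -p pics; python3 - <<'E'
from station import robot
import cv2,numpy as np
s=robot.observe();print(s)
for n in ["top","scene"]:
    im=robot.read_camera(n);cv2.imwrite(f"pics/{n}0.png",im[:,:,::-1]);print(n,robot.camera_params(n))
    for q in ["tablet","stand_tab","blue_tablet"]:
        print(q,[(np.round(d["uv"]),round(d["confidence"],2)) for d in robot.place_of(q,n)])
print(robot.camera_params("wrist"))
a=cv2.imread("pics/top0.png");b=cv2.imread("pics/scene0.png")
cv2.imwrite("pics/both.png",cv2.resize(np.vstack([a,b]),(480,600)))
E
```

```text
pics
{'time_s': 0.0, 'joints': array([ 1.29221338e+00,  1.16478386e-01,  1.44225994e+00, -5.53252953e-06,
        1.58400127e+00, -3.77782939e-02]), 'qvel': array([ 0.00074539, -0.00100679, -0.00093357, -0.00073758, -0.00177158,
        0.00031426]), 'effort': array([-3.99420414e-04, -7.31978703e+01, -6.32503724e+01, -8.18575313e-05,
        6.06714413e-03,  4.43882550e-05]), 'ee_pos': array([0.16092831, 0.65536976, 0.25557059]), 'tcp_rot': array([-3.14044633e+00, -3.77907632e-05,  2.90078791e+00]), 'ft_force': array([0.16393544, 0.1990901 , 0.14658259]), 'torque': array([-0.0274727 ,  0.03670515, -0.04590008]), 'width': 0.08544493645914712}
top {'fov_y': 51.99478649859638, 'cx': 321.3845600078969, 'cy': 203.90885451853063, 'xyz': array([ 0.21978051, -0.04881899,  0.98369581]), 'orientation': array([ 0.19438036,  0.01259398, -1.54984192])}
tablet [(array([362., 244.]), 0.84), (array([439., 308.]), 0.79), (array([391., 145.]), 0.74)]
stand_tab [(array([432., 295.]), 0.71), (array([380., 245.]), 0.68), (array([389., 125.]), 0.67)]
blue_tablet [(array([231., 149.]), 0.73)]
scene {'fov_y': 46.67912747141642, 'cx': 322.94766718474335, 'cy': 200.39703015106156, 'xyz': array([0.90533087, 0.15966565, 0.83710238]), 'orientation': array([0.6225875 , 0.00676909, 1.96987011])}
tablet [(array([230., 260.]), 0.63), (array([306., 181.]), 0.63), (array([268., 118.]), 0.62)]
stand_tab [(array([214., 270.]), 0.88), (array([272., 120.]), 0.78)]
blue_tablet [(array([421., 326.]), 0.66)]
{'fov_y': 68.33471875772521, 'cx': 322.6523568038707, 'cy': 197.90109551586056, 'xyz': array([0.07747902, 0.67600236, 0.37342085]), 'orientation': array([-3.33758027e-01,  6.92685351e-04,  1.33056937e+00])}
```

View pics/top0.png

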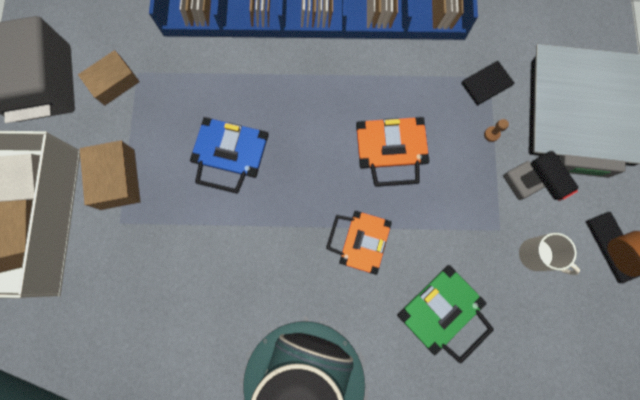

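View pics/scene0.png

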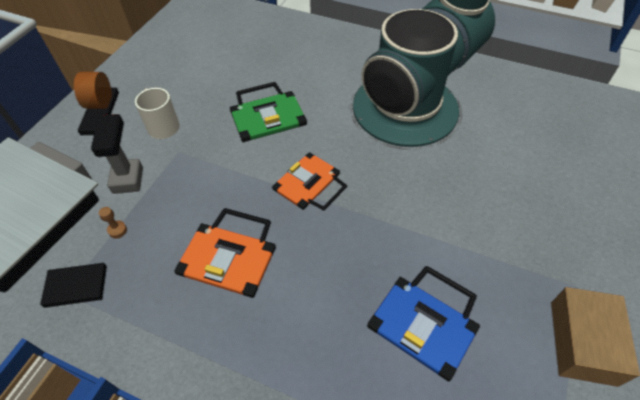

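Top view: the large orange tablet is at (391,145), a small orange look-alike at (365,243), a green one at (443,310), and blue at (230,150). The one meant is (391,145), because it is orange and the larger of the two orange ones. I'll confirm it in a crop below.

```bash
cat > h.py <<'E'
import numpy as np,cv2
from scipy.spatial.transform import Rotation as R
from station import robot
def ray(uv,p):
    f=200/np.tan(np.radians(p["fov_y"]/2))
    d=np.array([(uv[0]-p["cx"])/f,-(uv[1]-p["cy"])/f,-1])
    return R.from_euler("xyz",p["orientation"]).apply(d)
def at_z(uv,p,z):
    d=ray(uv,p);return p["xyz"]+d*(z-p["xyz"][2])/d[2]
def proj(P,p):
    f=200/np.tan(np.radians(p["fov_y"]/2))
    c=R.from_euler("xyz",p["orientation"]).inv().apply(np.atleast_2d(P)-p["xyz"])
    return np.c_[p["cx"]-f*c[:,0]/c[:,2],p["cy"]+f*c[:,1]/c[:,2]]
def omask(im):
    h=cv2.cvtColor(im,cv2.COLOR_RGB2HSV)
    return cv2.inRange(h,(5,150,100),(17,255,255))
E
python3 - <<'E'
from h import *
a=cv2.imread("pics/top0.png")
p=robot.camera_params("top")
print("tab",at_z((392,123),p,.034),"org",at_z((391,145),p,.0), "handle mid",at_z((396,183),p,.014))
for c in [(357,120),(426,117),(428,161),(362,165)]: print(at_z(c,p,.018))
print("small",at_z((350,215),p,.018),at_z((390,222),p,.018),at_z((375,272),p,.018), at_z((340,262),p,.018))
ps=robot.camera_params("scene");print("scene",at_z((214,270),ps,.034))
cv2.imwrite("pics/crop0.png",cv2.resize(a[90:290,310:510],None,fx=3,fy=3,interpolation=2))
E
```

```text
tab [ 0.61165842 -0.20170909  0.034     ] org [ 0.56706776 -0.20396199  0.        ] handle mid [ 0.46549239 -0.21273162  0.014     ]
[ 0.62483192 -0.11715713  0.018     ]
[ 0.63548321 -0.28914852  0.018     ]
[ 0.52120581 -0.29079887  0.018     ]
[ 0.50828791 -0.12984585  0.018     ]
small [ 0.38391541 -0.10149027  0.018     ] [ 0.36885128 -0.19649891  0.018     ] [ 0.25091547 -0.16044677  0.018     ] [ 0.27227621 -0.07900911  0.018     ]
scene [ 0.60922324 -0.19916059  0.034     ]
```

View pics/crop0.png

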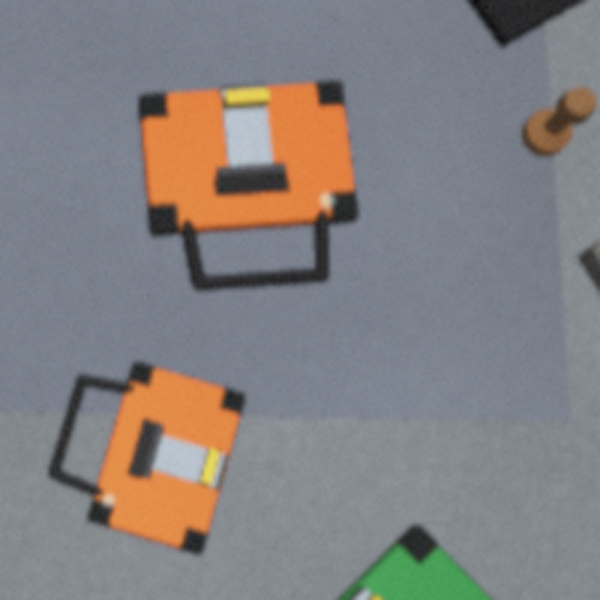

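The crop shows the large orange tablet: case about 172×116 mm measured, yellow tab at its lower edge, handle towards the robot. The small orange one is clearly a scaled-down copy. I'll move above the large one.

Call:
{"name": "apply_moves", "arguments": {"rows": [{"grip": 0.2, "linear": [-30, -36, 0], "spin": 0}, {"grip": 0.2, "linear": [-30, -36, 0], "spin": 0}, {"grip": 0.2, "linear": [-30, -36, 0], "spin": 0}, {"grip": 0.2, "linear": [-30, -36, 0], "spin": 0}, {"grip": 0.2, "linear": [-30, -36, 0], "spin": 0}, {"grip": 0.2, "linear": [-30, -36, 0], "spin": 0}, {"grip": 0.2, "linear": [-30, -36, 0], "spin": 0}, {"grip": 0.2, "linear": [-30, -36, 0], "spin": 0}, {"grip": 0.2, "linear": [-30, -36, 0], "spin": 0}, {"grip": 0.2, "linear": [-30, -36, 0], "spin": 0}, {"grip": 0.2, "linear": [-30, -36, 0], "spin": 0}, {"grip": 0.2, "linear": [-30, -36, 0], "spin": 0}, {"grip": 0.2, "linear": [-30, -36, 0], "spin": 0}, {"grip": 0.2, "linear": [-30, -36, 0], "spin": 0}, {"grip": 0.2, "linear": [-30, -36, 0], "spin": 0}, {"grip": 0.2, "linear": [-30, -36, 0], "spin": 0}, {"grip": 0.2, "linear": [-30, -36, 0], "spin": 0}, {"grip": 0.2, "linear": [-30, -36, 0], "spin": 0}, {"grip": 0.2, "linear": [-30, -36, 0], "spin": 0}, {"grip": 0.2, "linear": [-30, -36, 0], "spin": 0}]}}

```text
time_s: 2.4
ee_pos: [0.5725, -0.1888, 0.2563]
tcp_rot: [3.142, 0.0, 2.9]
ft_force: [0.3, 0.7, 0.7]
width: 0.0684
```

Call:
{"name": "apply_moves", "arguments": {"rows": [{"grip": 0.4, "linear": [0, 0, 0], "spin": -0.1}, {"grip": 0.4, "linear": [0, 0, 0], "spin": -0.1}, {"grip": 0.4, "linear": [0, 0, 0], "spin": -0.1}, {"grip": 0.4, "linear": [0, 0, 0], "spin": 0}, {"grip": 0.4, "linear": [0, 0, 0], "spin": 0}]}}

```text
time_s: 2.9
ee_pos: [0.5719, -0.1867, 0.2564]
tcp_rot: [-3.142, 0.0, -3.085]
ft_force: [0.3, 0.6, -1.1]
width: 0.0517
```

```bash
python3 - <<'E'
from h import *
s=robot.observe();print(s["ee_pos"],s["tcp_rot"],s["width"],s["time_s"],s["joints"])
p=robot.camera_params("wrist")
im=robot.read_camera("wrist");cv2.imwrite("pics/w1.png",im[:,:,::-1])
print(p)
for q in ["tablet","stand_tab"]:
    print(q,[(np.round(d["uv"]),round(d["confidence"],2),at_z(d["uv"],p,.034 if q[0]=="s" else 0)) for d in robot.place_of(q,"wrist")])
E
```

```text
[ 0.57194734 -0.18673033  0.25635555] [-3.14156000e+00  2.97536943e-05 -3.08535973e+00] 0.051708945533756975 2.9 [-3.57959169e-01 -4.33047361e-02  1.60510010e+00 -1.79172054e-05
  1.57975691e+00 -1.98498858e+00]
{'fov_y': 68.33471875772521, 'cx': 322.6523568038707, 'cy': 197.90109551586056, 'xyz': array([ 0.48612685, -0.19124601,  0.37357093]), 'orientation': array([-3.33714531e-01,  3.15065163e-04,  1.62761743e+00])}
tablet [(array([307., 163.]), 0.88, array([ 0.56879911, -0.20712276,  0.        ]))]
stand_tab [(array([311., 203.]), 0.76, array([ 0.6107202 , -0.19895144,  0.034     ]))]
```

View pics/w1.png

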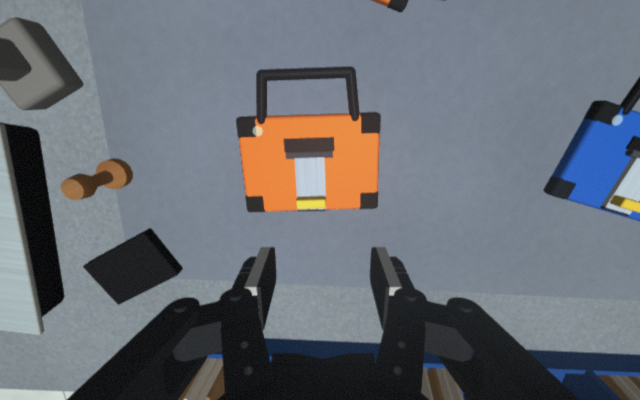

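Wrist view: orange tablet with handle bar at (306,72), tab at (311,203), and case corners around (237,118)–(380,208). It is well aligned.

```bash
python3 - <<'E'
from h import *
from scipy.optimize import least_squares
im=cv2.imread("pics/w1.png")[:,:,::-1].copy()
p={'fov_y': 68.33471875772521, 'cx': 322.65, 'cy': 197.9, 'xyz': np.array([ 0.48612685, -0.19124601,  0.37357093]), 'orientation': np.array([-.333714531, 3.15e-04,  1.62761743])}
h=cv2.cvtColor(im,cv2.COLOR_RGB2HSV)
y=cv2.inRange(h,(20,130,100),(35,255,255))[150:240,250:370]
r=np.argwhere(y);print("yellow",r.min(0)+[150,250],r.max(0)+[150,250])
d=(h[...,2]<70).astype(np.uint8)
d[:,:235]=0;d[:,385:]=0
bar=d[60:90,275:340];r=np.argwhere(bar);A=np.polyfit(r[:,1]+275,r[:,0]+60,1)
uv=np.array([306,np.polyval(A,306)]);print("bar mid",uv)
b1=at_z((275,np.polyval(A,275)),p,.014);b2=at_z((340,np.polyval(A,340)),p,.014)
print(b1,b2,"bar yaw",np.arctan2(*(b1-b2)[[0,1]]))
# case: silhouette min-area rect (orange+dark corners)
m=((h[...,1]>90)&(h[...,0]<18)|(h[...,2]<60)).astype(np.uint8); m[:108]=0;m[216:]=0;m[:,:230]=0;m[:,390:]=0
P=[at_z(q,p,.018)[:2]*1000 for q in np.argwhere(m)[:,::-1]]
print(cv2.minAreaRect(np.float32(P)))
O=np.array([237,117]);print([at_z(c,p,.018).round(3) for c in [(237,118),(380,112),(380,208),(247,212)]])
E
```

```text
yellow [197 296] [208 325]
bar mid [306.          73.30204448]
[ 0.46644846 -0.24630246  0.014     ] [ 0.45995004 -0.17329708  0.014     ] bar yaw 3.052813701902909
((562.555419921875, -202.95693969726562), (127.43936157226562, 168.03746032714844), 4.659476280212402)
[array([ 0.516, -0.29 ,  0.018]), array([ 0.5  , -0.124,  0.018]), array([ 0.619, -0.11 ,  0.018]), array([ 0.634, -0.281,  0.018])]
```

Call:
{"name": "apply_moves", "arguments": {"rows": [{"grip": 0.4, "linear": [-37, -13, 0], "spin": 0}, {"grip": 0.4, "linear": [0, 0, 40], "spin": -0.024}, {"grip": 0.4, "linear": [0, 0, 40], "spin": 0}, {"grip": 0.4, "linear": [0, 0, 40], "spin": 0}, {"grip": 0.4, "linear": [0, 0, 30], "spin": 0}, {"grip": 0.4, "linear": [0, 0, 25], "spin": 0}, {"grip": 0.4, "linear": [0, 0, 15], "spin": 0}, {"grip": 0.4, "linear": [0, 0, 10], "spin": 0}, {"grip": 0.4, "linear": [0, 0, 6], "spin": 0}, {"grip": 0.4, "linear": [0, 0, 0], "spin": 0}, {"grip": 0.5, "linear": [0, 0, 0], "spin": 0}, {"grip": 0.55, "linear": [0, 0, 0], "spin": 0}, {"grip": 0.57, "linear": [0, 0, 0], "spin": 0}, {"grip": 0.58, "linear": [0, 0, 0], "spin": 0}]}}

```text
time_s: 4.45
ee_pos: [0.6101, -0.1979, 0.0511]
tcp_rot: [-3.141, 0.001, -3.058]
ft_force: [2.1, -3.0, 2.4]
width: 0.0359
```

```bash
python3 - <<'E'
from h import *
s=robot.observe();print(s["ee_pos"],s["tcp_rot"],s["width"],s["time_s"],s["ft_force"])
im=robot.read_camera("wrist")[:,:,::-1];b=robot.read_camera("scene")[:,:,::-1]
cv2.imwrite("pics/w2.png",np.hstack([im[:,120:520],cv2.resize(b[160:320,140:300],(400,400))]))
E
```

```text
[ 0.61012519 -0.19788324  0.0510898 ] [-3.14072207e+00  1.39956852e-03 -3.05842239e+00] 0.03591333742677154 4.45 [ 2.09870432 -2.98816072  2.41912833]
```

View pics/w2.png

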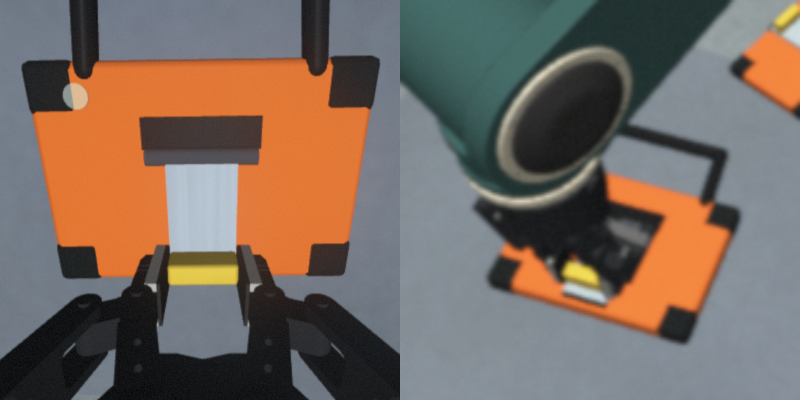

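Both pads sit at the sides of the tab (right at 239, left at 166), as the 36 mm width shows. Next I'll follow the arc with a light pinch.

Call:
{"name": "apply_moves", "arguments": {"rows": [{"grip": 0.59, "linear": [0, 0, 0], "spin": 0}, {"grip": 0.59, "linear": [0, 0, 0], "spin": 0}, {"grip": 0.59, "linear": [1.2, 0, -4.9], "spin": 0}, {"grip": 0.59, "linear": [1.6, 0, -4.8], "spin": 0}, {"grip": 0.59, "linear": [2, 0, -4.7], "spin": 0}, {"grip": 0.59, "linear": [2.4, 0, -4.4], "spin": 0}, {"grip": 0.59, "linear": [0, 0, 0], "spin": 0}]}}

```text
time_s: 5.25
ee_pos: [0.6022, -0.1981, 0.0697]
tcp_rot: [3.142, 0.0, -3.058]
ft_force: [-0.6, -0.4, -2.0]
width: 0.0354
```

```bash
python3 - <<'E'
from h import *
s=robot.observe();print(s["ee_pos"],s["tcp_rot"],s["width"],s["time_s"],s["ft_force"])
im=robot.read_camera("wrist")[:,:,::-1];b=robot.read_camera("scene")[:,:,::-1]
cv2.imwrite("pics/w3.png",np.hstack([im[:,120:520],cv2.resize(b[160:320,140:300],(400,400))]))
E
```

```text
[ 0.60221687 -0.19813185  0.06969558] [ 3.14152764e+00  1.40368674e-04 -3.05849948e+00] 0.035393397266477875 5.25 [-0.62002546 -0.40588616 -1.96975828]
```

View pics/w3.png

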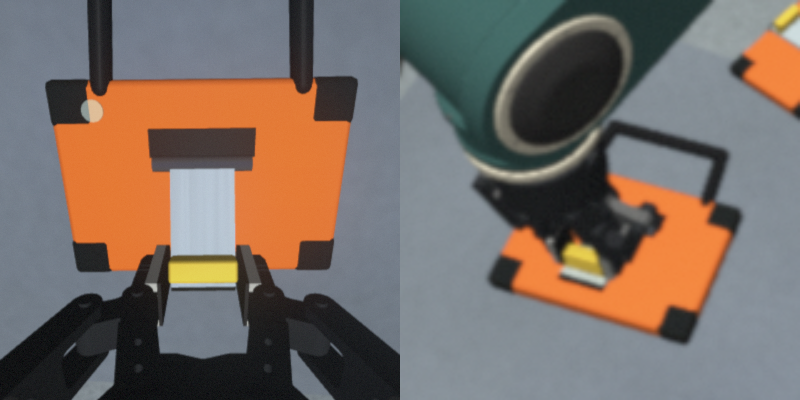

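The leg rises with the tab (tab now at (203,270)), and the tablet lies flat and unmoved. I'll continue to the stop.

Call:
{"name": "apply_moves", "arguments": {"rows": [{"grip": 0.59, "linear": [2.8, 0, -4.3], "spin": 0}, {"grip": 0.59, "linear": [3.1, 0, -3.9], "spin": 0}, {"grip": 0.59, "linear": [3.5, 0, -3.7], "spin": 0}, {"grip": 0.59, "linear": [3.8, 0, -3.4], "spin": 0}, {"grip": 0.59, "linear": [4.1, 0, -3.0], "spin": 0}, {"grip": 0.59, "linear": [4.3, 0, -2.6], "spin": 0}, {"grip": 0.59, "linear": [3, 0, -1.5], "spin": 0}, {"grip": 0.59, "linear": [2, 0, -1], "spin": 0}, {"grip": 0.59, "linear": [0, 0, 0], "spin": 0}, {"grip": 0.59, "linear": [0, 0, 0], "spin": 0}]}}

```text
time_s: 6.35
ee_pos: [0.5761, -0.2005, 0.0928]
tcp_rot: [-3.141, 0.0, -3.058]
ft_force: [0.9, -0.3, -0.1]
width: 0.0354
```

```bash
python3 - <<'E'
from h import *
s=robot.observe();print(s["ee_pos"],s["tcp_rot"],s["width"],s["time_s"],s["ft_force"])
im=robot.read_camera("wrist")[:,:,::-1];b=robot.read_camera("scene")[:,:,::-1]
cv2.imwrite("pics/w4.png",np.hstack([im[:,120:520],cv2.resize(b[160:320,140:300],(400,400))]))
E
```

```text
[ 0.57613336 -0.20048268  0.0927682 ] [-3.14132058e+00  4.10726213e-04 -3.05845714e+00] 0.03538738166523997 6.35 [ 0.93673133 -0.34205504 -0.13253215]
```

View pics/w4.png

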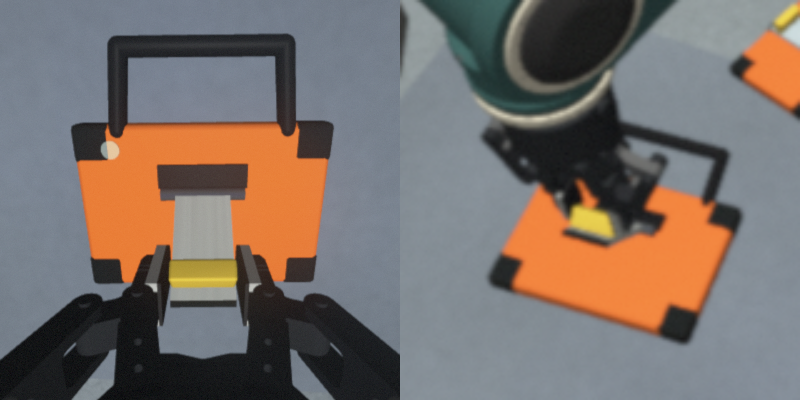

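Call:
{"name": "apply_moves", "arguments": {"rows": [{"grip": 0.59, "linear": [3, 0, -1.5], "spin": 0}, {"grip": 0.59, "linear": [2, 0, -1], "spin": 0}, {"grip": 0.59, "linear": [0, 0, 0], "spin": 0}]}}

```text
time_s: 6.75
ee_pos: [0.5703, -0.2007, 0.0944]
tcp_rot: [3.141, -0.001, -3.058]
ft_force: [0.1, -0.8, -6.2]
width: 0.0355
```

Call:
{"name": "apply_moves", "arguments": {"rows": [{"grip": 0.5, "linear": [0, 0, 0], "spin": 0}, {"grip": 0.45, "linear": [0, 0, 0], "spin": 0}, {"grip": 0.4, "linear": [0, 0, 0], "spin": 0}, {"grip": 0.4, "linear": [0, 0, 0], "spin": 0}, {"grip": 0.4, "linear": [0, 0, -40], "spin": 0}, {"grip": 0.4, "linear": [0, 0, -45], "spin": 0}, {"grip": 0.4, "linear": [0, 0, -45], "spin": 0}, {"grip": 0.4, "linear": [0, 0, 0], "spin": 0}, {"grip": 0.4, "linear": [0, 0, 0], "spin": 0}]}}

```text
time_s: 7.65
ee_pos: [0.5713, -0.2009, 0.226]
tcp_rot: [-3.141, 0.002, -3.058]
ft_force: [0.1, 0.3, -0.8]
width: 0.0512
```

```bash
python3 - <<'E'
from h import *
s=robot.observe();print(s["ee_pos"],s["tcp_rot"],s["width"],s["time_s"],s["ft_force"])
p=robot.camera_params("wrist");im=robot.read_camera("wrist")
for q in ["tablet","stand_tab"]:
    print(q,[(np.round(d["uv"]),round(d["confidence"],2)) for d in robot.place_of(q,"wrist")])
yaw=np.pi+.08;R0=R.from_euler("z",yaw);O=np.array([.568,-.2013,0])
t=np.radians(50)
for t in np.radians([0,40,45,50]):
    e=np.array([15-72*np.cos(t)+3*np.sin(t),0,23+72*np.sin(t)+3*np.cos(t)])/1000
    tb=np.array([15-57*np.cos(t)+11*np.sin(t),0,23+57*np.sin(t)+11*np.cos(t)])/1000
    print(np.degrees(t),"leg end",proj(O+R0.apply(e),p),"tab",proj(O+R0.apply(tb),p))
print("bar",proj(O+R0.apply([.105,0,.014]),p))
cv2.imwrite("pics/w5.png",im[:,:,::-1])
E
```

```text
[ 0.57129291 -0.2008913   0.22604059] [-3.14062765e+00  1.85121864e-03 -3.05832923e+00] 0.051177242730284955 7.65 [ 0.1138202   0.25047332 -0.8193643 ]
tablet [(array([322., 164.]), 0.7), (array([324., 196.]), 0.7)]
stand_tab [(array([321., 195.]), 0.73)]
0.0 leg end [[322.24852154 221.45157057]] tab [[322.27526599 212.13233702]]
40.0 leg end [[322.19779185 222.66005493]] tab [[322.26198676 205.94661474]]
45.0 leg end [[322.20057852 220.38216724]] tab [[322.26835523 203.16960554]]
50.0 leg end [[322.20584259 217.49580892]] tab [[322.27668143 199.94394458]]
bar [[322.80408766  72.34206286]]
```

View pics/w5.png

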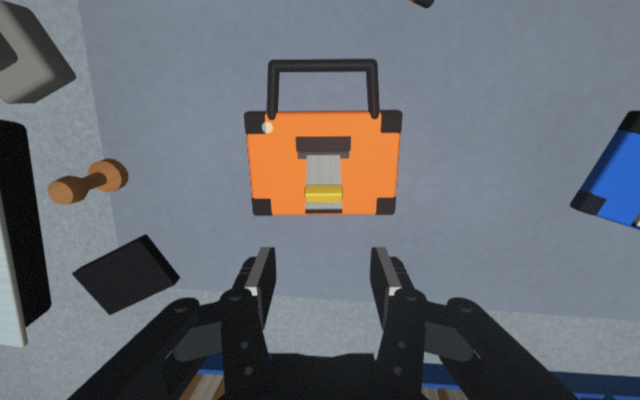

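The kickstand is fully out: leg end at row ~213 and tab at row ~194 match 50° with the tablet shifted about 6 mm towards the robot. The bar is at (323,66), so I'll refine its position.

```bash
python3 - <<'E'
from h import *
im=cv2.imread("pics/w5.png");p=robot.camera_params("wrist")
g=im.max(2)
r=np.argwhere(g[54:80,285:365]<70);A=np.polyfit(r[:,1]+285,r[:,0]+54,1)
L=np.argwhere(g[90:100,255:290]<70)[:,1].mean()+255;Q=np.argwhere(g[90:100,355:400]<70)[:,1].mean()+355
u=(L+Q)/2
a,b,m=[at_z((x,np.polyval(A,x)),p,.014) for x in (285,365,u)]
yaw=np.arctan2(-(a-b)[0],(a-b)[1])
print(L,Q,m,"yaw of tab-x off pi:",np.arctan((a-b)[0]/-(a-b)[1]))
s=robot.observe();T=R.from_euler("xyz",s["tcp_rot"]);print("tool shift",T.inv().apply(m-s["ee_pos"])*1000)
E
```

```text
272.55445544554453 372.811320754717 [ 0.45527104 -0.20976613  0.014     ] yaw of tab-x off pi: 0.0961830490841481
tool shift [115.28934086   0.26612868 209.60021498]
```

Call:
{"name": "apply_moves", "arguments": {"rows": [{"grip": 0.5, "linear": [38.5, 0, 0], "spin": 0}, {"grip": 0.5, "linear": [38.5, 0, 0], "spin": 0}, {"grip": 0.5, "linear": [38.5, 0, 0], "spin": 0}, {"grip": 0.5, "linear": [0, 0, 10], "spin": 0.142}, {"grip": 0.5, "linear": [0, 0, 10], "spin": 0.142}, {"grip": 0.5, "linear": [0, 0, 10], "spin": 0.142}, {"grip": 0.53, "linear": [0, 0, 10], "spin": 0.142}, {"grip": 0.53, "linear": [0, 0, 10], "spin": 0.142}, {"grip": 0.53, "linear": [0, 0, 10], "spin": 0.142}, {"grip": 0.53, "linear": [0, 0, 10], "spin": 0.142}, {"grip": 0.53, "linear": [0, 0, 10], "spin": 0.142}, {"grip": 0.53, "linear": [0, 0, 10], "spin": 0.142}, {"grip": 0.53, "linear": [0, 0, 10], "spin": 0.142}, {"grip": 0.53, "linear": [0, 0, 10], "spin": 0.142}, {"grip": 0.53, "linear": [0, 0, 0], "spin": 0}, {"grip": 0.53, "linear": [0, 0, 0], "spin": 0}]}}

```text
time_s: 9.4
ee_pos: [0.4556, -0.2102, 0.1144]
tcp_rot: [-3.14, -0.001, 1.667]
ft_force: [-0.5, 0.3, -0.2]
width: 0.0398
```

```bash
python3 - <<'E'
from h import *
s=robot.observe();print(s["ee_pos"],s["tcp_rot"],s["width"],s["time_s"],s["ft_force"],s["joints"])
p=robot.camera_params("wrist");im=robot.read_camera("wrist");print(p["xyz"],p["orientation"])
print(proj([[.4553,-.2098,.014]],p))
cv2.imwrite("pics/w6.png",im[:,:,::-1])
E
```

```text
[ 0.45561023 -0.21024549  0.11444055] [-3.14046499e+00 -7.55438598e-04  1.66713934e+00] 0.039777609549053135 9.4 [-0.45536927  0.30348296 -0.23771791] [-4.83190957e-01 -1.92499692e-01  1.97456681e+00  1.48697111e-05
  1.36088278e+00 -5.79537503e-01]
[ 0.44643322 -0.1256771   0.2317341 ] [-0.3340288   0.00204578  0.09696387]
[[324.07425573 208.66461746]]
```

View pics/w6.png

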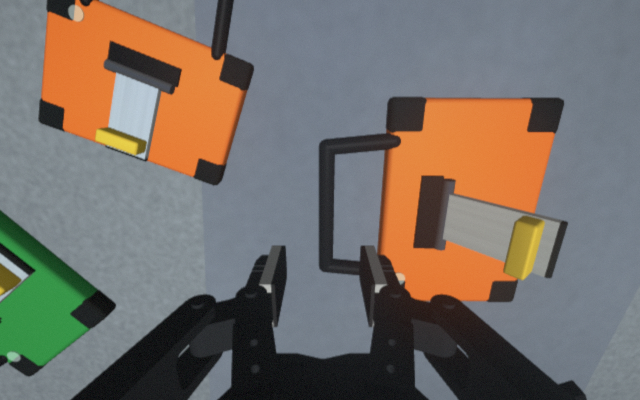

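The kickstand stands clearly open. The bar is at column 327 against 324 predicted (about +2 mm), so I'll shift, descend and close lightly.

Call:
{"name": "apply_moves", "arguments": {"rows": [{"grip": 0.53, "linear": [0, 2, 30], "spin": 0}, {"grip": 0.53, "linear": [0, 0, 25], "spin": 0}, {"grip": 0.53, "linear": [0, 0, 15], "spin": 0}, {"grip": 0.53, "linear": [0, 0, 10], "spin": 0}, {"grip": 0.53, "linear": [0, 0, 5], "spin": 0}, {"grip": 0.53, "linear": [0, 0, 0], "spin": 0}, {"grip": 0.65, "linear": [0, 0, 0], "spin": 0}, {"grip": 0.75, "linear": [0, 0, 0], "spin": 0}, {"grip": 0.8, "linear": [0, 0, 0], "spin": 0}, {"grip": 0.83, "linear": [0, 0, 0], "spin": 0}, {"grip": 0.85, "linear": [0, 0, 0], "spin": 0}, {"grip": 0.86, "linear": [0, 0, 0], "spin": 0}, {"grip": 0.86, "linear": [0, 0, 0], "spin": 0}]}}

```text
time_s: 10.75
ee_pos: [0.458, -0.2102, 0.0301]
tcp_rot: [3.141, 0.0, 1.663]
ft_force: [0.2, 0.2, 0.5]
width: 0.0121
```

Call:
{"name": "apply_moves", "arguments": {"rows": [{"grip": 0.87, "linear": [0, 0, 0], "spin": 0}, {"grip": 0.87, "linear": [0, 0, 0], "spin": 0}, {"grip": 0.87, "linear": [0, 1.8, -14.3], "spin": 0}, {"grip": 0.87, "linear": [0, 3.1, -14.1], "spin": 0}, {"grip": 0.87, "linear": [0, 4.3, -13.8], "spin": 0}, {"grip": 0.87, "linear": [0, 5.5, -13.4], "spin": 0}, {"grip": 0.87, "linear": [0, 6.7, -12.8], "spin": 0}, {"grip": 0.87, "linear": [0, 0, 0], "spin": 0}]}}

```text
time_s: 11.55
ee_pos: [0.4807, -0.2085, 0.1008]
tcp_rot: [3.139, 0.002, 1.663]
ft_force: [-1.7, -0.1, -1.5]
width: 0.0111
```

```bash
python3 - <<'E'
from h import *
s=robot.observe();print(s["ee_pos"],s["tcp_rot"],s["width"],s["time_s"],s["ft_force"],s["torque"])
p=robot.camera_params("wrist");im=robot.read_camera("wrist");b=robot.read_camera("scene")
cv2.imwrite("pics/w7.png",np.hstack([im[:,160:560],cv2.resize(b[130:330,130:330],(400,400))])[:,:,::-1])
E
```

```text
[ 0.48072126 -0.2085349   0.10078862] [3.13897649e+00 1.59364661e-03 1.66318892e+00] 0.011147473538932254 11.55 [-1.65236231 -0.09950778 -1.4903059 ] [-0.09819922  0.44406645 -0.00821695]
```

View pics/w7.png

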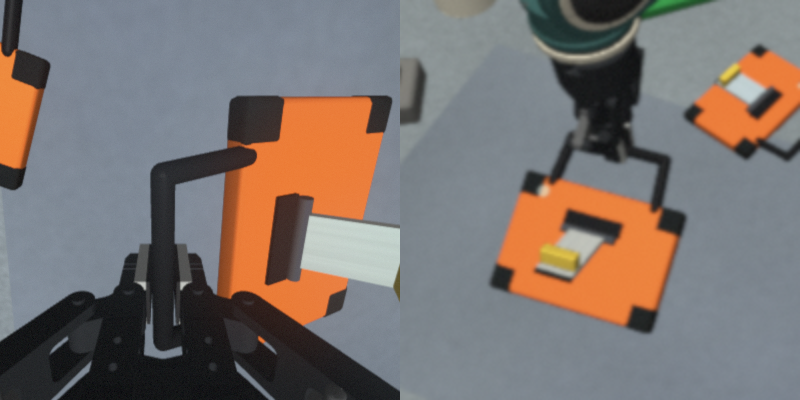

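The bar is held (pads at column 163), the tablet is tipping, and the lower edge is still down. Continuing along the arc.

Call:
{"name": "apply_moves", "arguments": {"rows": [{"grip": 0.87, "linear": [0, 7.7, -12.2], "spin": 0}, {"grip": 0.87, "linear": [0, 8.8, -11.5], "spin": 0}, {"grip": 0.87, "linear": [0, 9.7, -10.7], "spin": 0}, {"grip": 0.87, "linear": [0, 10.6, -9.8], "spin": 0}, {"grip": 0.87, "linear": [0, 11.5, -8.8], "spin": 0}, {"grip": 0.87, "linear": [0, 12.1, -7.8], "spin": 0}, {"grip": 0.87, "linear": [0, 12.8, -6.7], "spin": 0}, {"grip": 0.87, "linear": [0, 0, 0], "spin": 0}]}}

```text
time_s: 12.45
ee_pos: [0.554, -0.2014, 0.1677]
tcp_rot: [3.14, 0.001, 1.664]
ft_force: [-6.9, -1.0, 11.2]
width: 0.0113
```

```bash
python3 - <<'E'
from h import *
s=robot.observe();print(s["ee_pos"],s["tcp_rot"],s["width"],s["time_s"],s["ft_force"],s["torque"])
im=robot.read_camera("wrist");b=robot.read_camera("scene")
cv2.imwrite("pics/w8.png",np.hstack([im[:,160:560],cv2.resize(b[130:330,130:330],(400,400))])[:,:,::-1])
E
```

```text
[ 0.55402524 -0.20144644  0.16769981] [3.13964216e+00 8.84789334e-04 1.66351126e+00] 0.011332041906119646 12.45 [-6.93920563 -0.99783062 11.22347217] [-0.10599256  1.28224591  0.03991071]
```

View pics/w8.png

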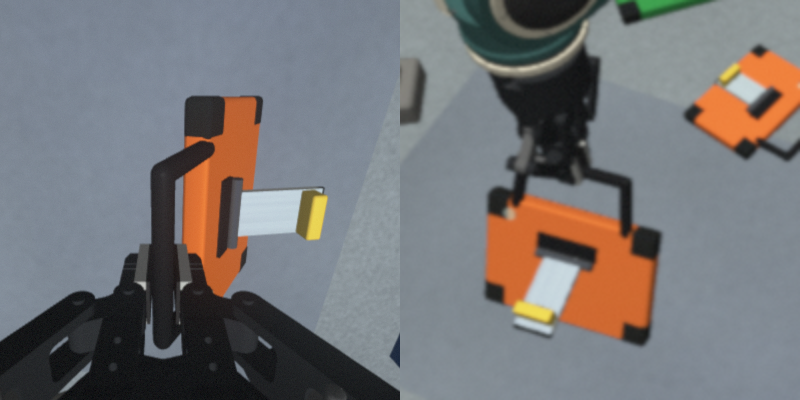

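Tilt is about 60° and going well, but the force (11 N down, 7 N sideways) shows some binding. I'll loosen the grip slightly and continue.

Call:
{"name": "apply_moves", "arguments": {"rows": [{"grip": 0.865, "linear": [0, 0, -1], "spin": 0}, {"grip": 0.863, "linear": [0, 6.5, -3], "spin": 0}, {"grip": 0.863, "linear": [0, 6.9, -2.8], "spin": 0}, {"grip": 0.863, "linear": [0, 0, 0], "spin": 0}]}}

```text
time_s: 12.95
ee_pos: [0.5665, -0.2002, 0.1732]
tcp_rot: [3.141, 0.0, 1.663]
ft_force: [-2.6, 0.2, 3.7]
width: 0.0117
```

Call:
{"name": "apply_moves", "arguments": {"rows": [{"grip": 0.863, "linear": [0, 6.8, -2.3], "spin": 0}, {"grip": 0.863, "linear": [0, 6.9, -2.0], "spin": 0}, {"grip": 0.863, "linear": [0, 7, -1.7], "spin": 0}, {"grip": 0.863, "linear": [0, 7.1, -1.5], "spin": 0}, {"grip": 0.863, "linear": [0, 0, 0], "spin": 0}]}}

```text
time_s: 13.45
ee_pos: [0.5941, -0.1976, 0.1804]
tcp_rot: [3.141, 0.0, 1.663]
ft_force: [-1.6, -0.8, 5.5]
width: 0.0121
```

Call:
{"name": "apply_moves", "arguments": {"rows": [{"grip": 0.863, "linear": [0, 7.1, -1], "spin": 0}, {"grip": 0.863, "linear": [0, 7.2, -1], "spin": 0}, {"grip": 0.863, "linear": [0, 7.2, -0.5], "spin": 0}, {"grip": 0.863, "linear": [0, 7.3, -0.3], "spin": 0}, {"grip": 0.863, "linear": [0, 7.2, 0.2], "spin": 0}, {"grip": 0.863, "linear": [0, 7.2, 0.2], "spin": 0}, {"grip": 0.863, "linear": [0, 0, 0], "spin": 0}]}}

```text
time_s: 14.15
ee_pos: [0.6369, -0.1937, 0.1823]
tcp_rot: [-3.141, -0.0, 1.663]
ft_force: [1.3, -1.6, 1.9]
width: 0.0116
```

```bash
python3 - <<'E'
from h import *
s=robot.observe();print(s["ee_pos"],s["tcp_rot"],s["width"],s["time_s"],s["ft_force"],s["torque"])
im=robot.read_camera("wrist");b=robot.read_camera("scene")
cv2.imwrite("pics/w9.png",np.hstack([im[:,160:560],cv2.resize(b[130:330,130:330],(400,400))])[:,:,::-1])
E
```

```text
[ 0.6368809  -0.19370137  0.18226439] [-3.14145832e+00 -3.52128048e-05  1.66303874e+00] 0.011550690481905723 14.15 [ 1.2540963  -1.61830676  1.90087173] [-0.14081785 -0.13815494  0.00105079]
```

View pics/w9.png

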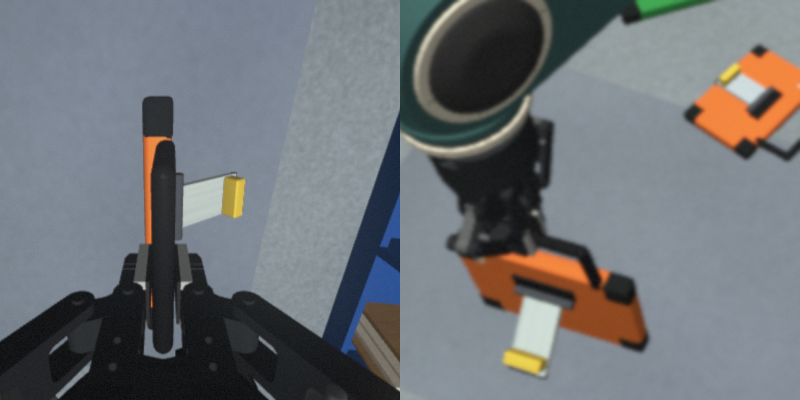

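The tablet now stands upright on edge with the kickstand facing away. Next it leans back onto the leg.

Call:
{"name": "apply_moves", "arguments": {"rows": [{"grip": 0.863, "linear": [0, 7.2, 0], "spin": 0}, {"grip": 0.863, "linear": [0, 7.2, 0.3], "spin": 0}, {"grip": 0.863, "linear": [0, 7.2, 0.6], "spin": 0}, {"grip": 0.863, "linear": [0, 7.1, 0.9], "spin": 0}, {"grip": 0.863, "linear": [0, 7.1, 1.3], "spin": 0}, {"grip": 0.863, "linear": [0, 7, 1.5], "spin": 0}, {"grip": 0.863, "linear": [0, 0, 0], "spin": 0}]}}

```text
time_s: 14.95
ee_pos: [0.6796, -0.1897, 0.1778]
tcp_rot: [3.141, -0.0, 1.663]
ft_force: [-0.4, 0.1, 1.3]
width: 0.0116
```

Call:
{"name": "apply_moves", "arguments": {"rows": [{"grip": 0.863, "linear": [0, 7, 1.8], "spin": 0}, {"grip": 0.863, "linear": [0, 6.9, 2.2], "spin": 0}, {"grip": 0.863, "linear": [0, 5, 2], "spin": 0}, {"grip": 0.863, "linear": [0, 4, 1.6], "spin": 0}, {"grip": 0.863, "linear": [0, 0, 0], "spin": 0}]}}

```text
time_s: 15.45
ee_pos: [0.7022, -0.1876, 0.1704]
tcp_rot: [3.141, 0.0, 1.663]
ft_force: [2.1, -0.8, 3.7]
width: 0.0117
```

Call:
{"name": "apply_moves", "arguments": {"rows": [{"grip": 0.863, "linear": [0, 3, 1.2], "spin": 0}, {"grip": 0.863, "linear": [0, 3, 1.3], "spin": 0}, {"grip": 0.863, "linear": [0, 0, 0], "spin": 0}, {"grip": 0.863, "linear": [0, 0, 0], "spin": 0}]}}

```text
time_s: 15.85
ee_pos: [0.7076, -0.1871, 0.168]
tcp_rot: [3.141, 0.0, 1.663]
ft_force: [2.1, 0.1, 3.3]
width: 0.0117
```

```bash
python3 - <<'E'
from h import *
s=robot.observe();print(s["ee_pos"],s["width"],s["time_s"],s["ft_force"],s["torque"])
im=robot.read_camera("wrist");b=robot.read_camera("scene")
cv2.imwrite("pics/w10.png",np.hstack([im[:,160:560],cv2.resize(b[150:350,130:330],(400,400))])[:,:,::-1])
E
```

```text
[ 0.70759493 -0.1871371   0.16802402] 0.011674537698017089 15.85 [2.06817409 0.14562284 3.29574532] [ 0.03251693 -0.40268828 -0.06207876]
```

Call:
{"name": "apply_moves", "arguments": {"rows": [{"grip": 0.863, "linear": [0, 3, 1.4], "spin": 0}, {"grip": 0.863, "linear": [0, 0, 0], "spin": 0}, {"grip": 0.863, "linear": [0, 0, 0], "spin": 0}]}}

```text
time_s: 16.25
ee_pos: [0.7107, -0.1869, 0.1666]
tcp_rot: [3.141, 0.0, 1.663]
ft_force: [2.7, 0.0, 3.2]
width: 0.0118
```

Call:
{"name": "apply_moves", "arguments": {"rows": [{"grip": 0.863, "linear": [0, 3, 1.4], "spin": 0}, {"grip": 0.863, "linear": [0, 0, 0], "spin": 0}, {"grip": 0.863, "linear": [0, 0, 0], "spin": 0}]}}

```text
time_s: 16.55
ee_pos: [0.7133, -0.1867, 0.165]
tcp_rot: [-3.141, -0.0, 1.663]
ft_force: [-2.0, -0.2, 4.7]
width: 0.0121
```

Fx reversed at a bar height of about 0.149 m (148 mm expected), so the leg has touched down. Releasing gently.

Call:
{"name": "apply_moves", "arguments": {"rows": [{"grip": 0.855, "linear": [0, 0, 0], "spin": 0}, {"grip": 0.84, "linear": [0, 0, 0], "spin": 0}, {"grip": 0.83, "linear": [0, 0, 0], "spin": 0}, {"grip": 0.83, "linear": [0, 0, 0], "spin": 0}, {"grip": 0.83, "linear": [0, 0, 0], "spin": 0}]}}

```text
time_s: 17.05
ee_pos: [0.7134, -0.1866, 0.1647]
tcp_rot: [-3.141, -0.0, 1.663]
ft_force: [-2.3, 0.5, -0.7]
width: 0.0144
```

```bash
python3 - <<'E'
from h import *
s=robot.observe();print(s["ee_pos"],s["width"],s["ft_force"],s["torque"])
im=robot.read_camera("wrist");p=robot.camera_params("wrist")
cv2.imwrite("pics/w11.png",im[:,:,::-1])
g=im.max(2)
# bar edges across rows, dark pixel runs near the middle column
for r in (150,170,190,210,230):
    c=np.where(g[r,240:400]<70)[0]+240; o=np.where(omask(im)[r])[0]
    print(r,"dark",c.min() if len(c) else None,c.max() if len(c) else None,len(c),"orange",(o.min(),o.max()) if len(o) else None)
print(proj([[s["ee_pos"][0],s["ee_pos"][1]+.03,.149]],p))
E
```

```text
[ 0.71336998 -0.18658661  0.16465205] 0.01439834664592137 [-2.25882005  0.46929927 -0.72859059] [-0.03883699  0.25942699  0.00595331]
150 dark 240 301 42 orange (np.int64(260), np.int64(278))
170 dark 240 329 57 orange (np.int64(261), np.int64(292))
190 dark 240 331 46 orange (np.int64(263), np.int64(292))
210 dark 240 331 47 orange (np.int64(264), np.int64(293))
230 dark 242 331 46 orange (np.int64(266), np.int64(293))
[[330.80861947 215.32584181]]
```

Call:
{"name": "apply_moves", "arguments": {"rows": [{"grip": 0.83, "linear": [0, -1.5, 0], "spin": 0}, {"grip": 0.83, "linear": [0, 0, 0], "spin": 0}, {"grip": 0.83, "linear": [0, 0, 0], "spin": 0}]}}

```text
time_s: 17.4
ee_pos: [0.7122, -0.1867, 0.1654]
tcp_rot: [3.141, 0.0, 1.663]
ft_force: [0.8, -0.2, 1.0]
width: 0.0143
```

Call:
{"name": "apply_moves", "arguments": {"rows": [{"grip": 0.83, "linear": [0, -1.5, 0], "spin": 0}, {"grip": 0.83, "linear": [0, 0, 0], "spin": 0}, {"grip": 0.83, "linear": [0, 0, 0], "spin": 0}]}}

```text
time_s: 17.7
ee_pos: [0.7105, -0.1869, 0.1652]
tcp_rot: [3.141, 0.0, 1.663]
ft_force: [-0.0, 0.1, 0.3]
width: 0.0146
```

Forces are zero, so the tablet stands by itself with the bar free between the pads. I'll open slowly and withdraw upwards.

Call:
{"name": "apply_moves", "arguments": {"rows": [{"grip": 0.8, "linear": [0, 0, 0], "spin": 0}, {"grip": 0.75, "linear": [0, 0, 0], "spin": 0}, {"grip": 0.7, "linear": [0, 0, 0], "spin": 0}, {"grip": 0.6, "linear": [0, 0, 0], "spin": 0}, {"grip": 0.6, "linear": [0, 0, 0], "spin": 0}, {"grip": 0.6, "linear": [0, 0, -5], "spin": 0}, {"grip": 0.6, "linear": [0, 0, -15], "spin": 0}, {"grip": 0.6, "linear": [0, 0, -30], "spin": 0}, {"grip": 0.6, "linear": [0, 0, -40], "spin": 0}, {"grip": 0.6, "linear": [0, 0, -40], "spin": 0}, {"grip": 0.6, "linear": [0, 0, 0], "spin": 0}, {"grip": 0.6, "linear": [0, 0, 0], "spin": 0}]}}

```text
time_s: 18.9
ee_pos: [0.7107, -0.187, 0.2974]
tcp_rot: [3.139, 0.001, 1.663]
ft_force: [0.2, 0.3, -1.1]
width: 0.0344
```

```bash
python3 - <<'E'
from h import *
s=robot.observe();print(s["ee_pos"],s["width"],s["ft_force"],s["time_s"])
# model of standing tablet: lean 25, bar at measured place
t=np.radians(115);u=np.array([np.cos(.09),np.sin(.09),0]);zz=np.array([0,0,1.])
X=np.cos(t)*-u+np.sin(t)*zz; Z=np.sin(t)*u+np.cos(t)*zz; Y=np.cross(Z,X)
bar=np.array([.7105,-.187,.149]); O=bar-.105*X-.014*Z; print("origin",O)
C=np.array([O+a*X+b*Y+c*Z for a in(-.06,.06) for b in(-.085,.085) for c in(0,.018)])
for n in ["scene","top","wrist"]:
    p=robot.camera_params(n);im=robot.read_camera(n);cv2.imwrite(f"pics/{n}_end.png",im[:,:,::-1])
    print(n,"model hull box",proj(C,p).min(0).round(),proj(C,p).max(0).round())
    m=omask(im);k,_,st,ce=cv2.connectedComponentsWithStats(m)
    print([(st[i].tolist(),ce[i].round().tolist()) for i in range(1,k) if st[i,4]>150])
    print("tab",[(np.round(d["uv"]),round(d["confidence"],2)) for d in robot.place_of("stand_tab",n)],"model tab",proj(O+X*(.015-.0282)+Z*.0738,p).round(),"bar",proj(bar,p).round())
    if n!="wrist": print("blue",[np.round(d["uv"]) for d in robot.place_of("blue_tablet",n)])
E
```

```text
[ 0.71070718 -0.18695643  0.29743477] 0.034396003483519164 [ 0.15785209  0.26797048 -1.11656833] 18.9
origin [ 0.65366772 -0.19212876  0.05975434]
scene model hull box [141. 271.] [254. 309.]
[([277, 156, 58, 48, 1335], [306.0, 181.0]), ([154, 274, 69, 29, 626], [188.0, 287.0])]
tab [(array([270., 119.]), 0.92), (array([192., 326.]), 0.76), (array([294., 167.]), 0.74), (array([422., 326.]), 0.74)] model tab [[192. 325.]] bar [[174. 292.]]
blue [array([424., 328.])]
top model hull box [353.  74.] [429. 123.]
[([620, 232, 20, 25, 247], [633.0, 241.0])]
tab [(array([431., 294.]), 0.62)] model tab [[384.  87.]] bar [[393.  61.]]
blue [array([229., 145.])]
wrist model hull box [261.  96.] [311. 253.]
[([0, 48, 85, 94, 3593], [48.0, 97.0]), ([0, 82, 6, 32, 165], [2.0, 97.0]), ([263, 97, 21, 10, 166], [274.0, 102.0]), ([288, 120, 20, 117, 1870], [298.0, 177.0])]
tab [(array([329., 162.]), 0.9), (array([ 11., 121.]), 0.89)] model tab [[327. 162.]] bar [[324. 192.]]
```

The standing model at 25° lean matches to within about 2 px: tab (192,326) against (192,325) in scene, and (329,162) against (327,162) in wrist. Blue has not moved, so I'm handing in.

```bash
python3 -c "
from station import robot
print(robot.job_done())"
```

```text
the job is handed in; nothing more can be done
None
```

The orange tablet now stands on its lower edge and kickstand, handle uppermost. The job was handed in at about 19 s of the 56 s allowed, and no verdict was reported.

I took the larger of the two orange tablets and opened its kickstand to the stop by pinching the tab. That slid the tablet about 6–8 mm towards the robot. I then tipped it up by the handle bar with a light pinch, leaned it back until the leg touched the table, let go and withdrew upwards.

**Last checks:**
- **Standing pose:** The tab's position in the scene and wrist cameras fits a 25° lean with the kickstand fully out, to within about 2 px. I did not measure the lean angle separately.
- **Let go:** Forces on the gripper were about zero before I opened it fully, and the gripper is about 130 mm above the handle.
- **Blue tablet:** It showed within a few pixels of where it was at the start, which is within the detector's noise.

**Checks that failed or disagreed:**
- In the top camera the tablet and its tab were not detected at the end, probably because the arm hid them.
- The picture limit was used up before the final lean and release, so I checked those only by numbers, not by eye.
- During tipping the fingers pressed the tablet down with about 11 N, and loosening the grip slightly relieved it.

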